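# Book in solder-paste jars: scan, prove the scale, weigh, put in the tray

### The arm

A 6-joint arm with a two-finger parallel gripper is mounted at the origin on the work surface. World frame = base frame: x ahead of the robot, y to its left, z up, the work surface at z = 0. Lengths are in m, angles in rad, forces in N, time in s.
With the tool pointing down it reaches from about 0.375 to 0.975 m from the base axis. Payload 3.8 kg.
Tool frame: the origin (TCP) lies on the centre line of the jaws, within the pads' length; the fingertips stand bot.tips_ahead ahead of it and the grasp point (between the pads) lies 11 mm behind it (bot.tips_ahead is the distance from the TCP to the fingertips, in m); z points along the fingers, y is the line along which they close (so a half turn about z gives the same grasp; the last joint's range is limited). The gripper opens to 85 mm and grips with 20 to 120 N. Pads are 22 mm wide; open, the fingers measure 114 mm over their backs; the gripper's body (76 mm by 85 mm) begins 54 mm behind the grasp point. The pads swing forward as they close: fully open they stand 13 mm farther back than shut.
Start: joints at [-1.335, 0.264, 1.604, -0, 1.274, -0.037], TCP at [0.182, -0.65, 0.239] pointing down, gripper open.
Joint ranges: [-2.63, 2.63], [-0.94, 2.18], [0.31, 2.57], [-1.31, 4.45], [0, 2.66], [-2.55, 2.55]. Speed limits (rad/s): [2.57, 2.57, 3.14, 3.14, 3.14, 3.14].

### API

Orientations are given as a 3x3 rotation matrix whose columns are the frame's x, y, z axes.
In Python, from station import bot, readout, imaging gives the robot as it stands. The module is installed in compiled form; this text tells all that it offers. Calls block until the motion is done:
- bot.move_pose(position, orientation): joint-space move of the TCP to a pose.
- bot.move_straight(position, orientation=None, max_speed=0.15, max_force=None): straight line of the TCP; orientation=None keeps the orientation; max_speed is the mean speed in m/s. With max_force (N) it stops when the force on the tool has changed by that much, and returns True; else False.
- bot.movej(angles): joint-space move.
- bot.gripper_open() and bot.close_gripper(force=None): open the fingers fully, or close them until they stop; force is the grip in N (None keeps the last).
- bot.hold(seconds).
- bot.ik(position, orientation): joint angles nearest the present ones, or None.
- readout.observe(): the state.
- imaging.camera(name): name is "side" or "top"; returns the picture (420x560x3 uint8, red, green, blue); there is no depth.
- imaging.camera_params(name): a dict with "fx", "fy", "cx", "cy" (pixels), "rvec" (rotation vector, rad) and "tvec" (3), from world to camera coordinates, as OpenCV has them. Camera axes: x right, y down, z forward; pixel columns grow to the right and rows downward; lengths in m; the calibration is good to about 2 mm. A picture is of the moment at which its call begins. camera_params takes no time and is no camera call.
A pose or a line that the arm cannot do raises bot.Unreachable and nothing moves.
- bot.close_job(): hands the job in; it is judged then, once.
The state is a dict: "time": time; "qpos": joint angles; "joint_velocities": joint speeds; "tau": joint torques, N m; "tcp_pos": TCP position; "eef_rot": TCP orientation; "contact_force": force on the tool from outside, world axes, zero at the start; "moment": the same for the moment, N m; "finger_gap": finger opening in m; "grasp_force": force on a finger pad.
Only numpy, scipy, OpenCV 4.12 (cv2) and the standard library are available. Lean on these libraries where they do the work, as an engineer would, in place of code of your own. Each camera call takes 0.05 s, during which the arm holds its last target. There are 200 camera calls.

### The job

Book in the solder-paste jars on the bench, always in the order white, yellow, green, red, skipping colours that are not there: first hold the barcode scanner still over each lid label until it reads (about a second), and lay it back in its cradle. Then prove the scale by standing the brass check weight gently in the middle of its pan, letting go for about a second and putting it back on its round pad. Now set each jar in turn gently, alone and centred on the pan, let go for about a second, and stand it upright in the blue tray, leaving everything else on the bench where it is.

Things in the scene. Friction and masses are not known exactly. Their poses are not given: they have to be found in the camera images.
- jar_white: closed round solder-paste jar with a white lid, 60 mm across, 60 mm tall, 0.2 to 0.4 kg, standing upright on the bench; grip it across its sides. Origin at the centre of its underside, z up. May be absent (None). A barcode label lies flat on the lid: 44 mm long along the jar's x axis (the row of stripes runs along x, each stripe along y) and 28 mm wide.
- label_white (a point): centre of the barcode label on the white lid, 61 mm above the jar's underside, same axes as the jar (x along the row of stripes, z up).
- jar_yellow: closed round solder-paste jar with a yellow lid, 60 mm across, 60 mm tall, 0.2 to 0.4 kg, standing upright on the bench; grip it across its sides. Origin at the centre of its underside, z up. May be absent (None). A barcode label lies flat on the lid: 44 mm long along the jar's x axis (the row of stripes runs along x, each stripe along y) and 28 mm wide.
- label_yellow (a point): centre of the barcode label on the yellow lid, 61 mm above the jar's underside, same axes as the jar (x along the row of stripes, z up).
- jar_green: closed round solder-paste jar with a green lid, 60 mm across, 60 mm tall, 0.2 to 0.4 kg, standing upright on the bench; grip it across its sides. Origin at the centre of its underside, z up. May be absent (None). A barcode label lies flat on the lid: 44 mm long along the jar's x axis (the row of stripes runs along x, each stripe along y) and 28 mm wide.
- label_green (a point): centre of the barcode label on the green lid, 61 mm above the jar's underside, same axes as the jar (x along the row of stripes, z up).
- jar_red: closed round solder-paste jar with a red lid, 60 mm across, 60 mm tall, 0.2 to 0.4 kg, standing upright on the bench; grip it across its sides. Origin at the centre of its underside, z up. May be absent (None). A barcode label lies flat on the lid: 44 mm long along the jar's x axis (the row of stripes runs along x, each stripe along y) and 28 mm wide.
- label_red (a point): centre of the barcode label on the red lid, 61 mm above the jar's underside, same axes as the jar (x along the row of stripes, z up).
- scanner: hand barcode scanner, 0.2 kg: straight yellow handle 150 mm long (x -90 to +60), 32 mm wide (y), 36 mm tall (z 0 to 36), black head 44 mm wide bent downward at its +x end (to x = 99, z = -19). Origin on the handle's underside, z up, x towards the head. Grip across its width near x = -15 mm, on the rubber band (the cradle's posts leave x = -55 to +25 free); fingertips not below the underside.
- window (a point): centre of the red reading window, at (85, 0, -10.5) mm in the scanner's frame. x axis: reading direction, 60 degrees below the scanner's x; y axis: the reading line (scanner's y). Reads a label 55 to 125 mm away along x, centre within 15 mm of that axis in y and z, window 40 mm or more above the label, reading line along the jar's x within 0.3 rad (either way), held 0.5 s.
- cradle: fixed grey cradle for the scanner. Origin on the bench; when stowed, the scanner's origin is right above it at a height of 85 mm with the same axes, handle resting on a 22 mm wide rail between two pairs of posts (at x = -70 and +40 mm, 39 mm apart inside, 10 mm higher than the rail). Stowed: within 20 mm along x, 8 mm across, 0.15 rad.
- scale: fixed white counting scale, body 200 (x) by 180 (y) mm, 45 mm tall; origin under its centre on the bench; its z is up.
- pan_top (a point): centre of the top face of the round steel weighing pan (130 mm across, 6 mm thick, flat), where a jar is to stand; 70 mm above the bench when empty, 20 mm along x from the scale's origin. The pan sits on a spring (400 N/m) and sinks 2 to 10 mm straight down under a jar or the check weight; stop at 14 mm.
- tray: fixed blue tray open at the top, 200 (x) by 270 (y) mm outside, walls 4 mm thick and 14 mm tall, floor 4 mm thick; origin on the bench under its centre. Takes four jars, two by two, about 96 mm apart along x and 160 mm along y.
- spool: aluminium solder spool, 52 mm across, 42 mm tall, standing; origin under its centre. Not part of the job.
- flux: brown flux bottle, 44 mm across, 110 mm tall, standing; origin under its centre. Not part of the job.
- brush: small brush lying flat near the robot; origin under its middle. Not part of the job.
- driver: screwdriver lying flat beyond the tray; origin under its middle. Not part of the job.
- tape_roll: yellow roll of tape lying flat, 84 mm across, 24 mm tall; origin under its centre. Not part of the job.
- screw_cup: black open cup, 64 mm across, 45 mm tall; origin under its centre. Not part of the job.
- weight: brass check weight, 0.4 kg: cylinder 40 mm across and 40 mm tall with a narrower knob (26 mm across) on top, 55 mm tall in all, standing on its pad; origin at the centre of its underside, z up. Grip it across the 40 mm cylinder.
- pad: fixed round cork pad for the check weight, 60 mm across, 4 mm thick; origin on the bench under its centre.
- pan (a joint): how far the pan has sunk (m), 0 empty
Not all that is in view belongs to the job. Leave any purple look-alike of the jar_white alone.

How it is judged:
On the way, in this order (a step that is already met when the one before it is completed fails the run):
1. the scanner reads the label of the jar with the white lid: window 55 to 125 mm from it, aimed within 15 mm, reading line along the stripes within 0.3 rad, held 0.5 s (x of label_white in the frame of window between 0.055 and 0.125 m and y of label_white in the frame of window between -0.015 and 0.015 m and z of label_white in the frame of window between -0.015 and 0.015 m and angle between the y axis of window and the x axis of jar_white, either way round below 0.3 rad and z of window in the frame of jar_white above 0.1 m), for 0.5 s.
2. the scanner reads the label of the jar with the yellow lid: window 55 to 125 mm from it, aimed within 15 mm, reading line along the stripes within 0.3 rad, held 0.5 s (x of label_yellow in the frame of window between 0.055 and 0.125 m and y of label_yellow in the frame of window between -0.015 and 0.015 m and z of label_yellow in the frame of window between -0.015 and 0.015 m and angle between the y axis of window and the x axis of jar_yellow, either way round below 0.3 rad and z of window in the frame of jar_yellow above 0.1 m), for 0.5 s.
3. the scanner reads the label of the jar with the green lid: window 55 to 125 mm from it, aimed within 15 mm, reading line along the stripes within 0.3 rad, held 0.5 s (x of label_green in the frame of window between 0.055 and 0.125 m and y of label_green in the frame of window between -0.015 and 0.015 m and z of label_green in the frame of window between -0.015 and 0.015 m and angle between the y axis of window and the x axis of jar_green, either way round below 0.3 rad and z of window in the frame of jar_green above 0.1 m), for 0.5 s.
4. the scanner reads the label of the jar with the red lid: window 55 to 125 mm from it, aimed within 15 mm, reading line along the stripes within 0.3 rad, held 0.5 s (x of label_red in the frame of window between 0.055 and 0.125 m and y of label_red in the frame of window between -0.015 and 0.015 m and z of label_red in the frame of window between -0.015 and 0.015 m and angle between the y axis of window and the x axis of jar_red, either way round below 0.3 rad and z of window in the frame of jar_red above 0.1 m), for 0.5 s.
5. the scanner lies released in its cradle (x of scanner in the frame of cradle between -0.02 and 0.02 m and y of scanner in the frame of cradle between -0.008 and 0.008 m and z of scanner in the frame of cradle between 0.08 and 0.092 m and angle between scanner's own z axis and vertical below 0.12 rad and angle between the x axis of scanner and the x axis of cradle, either way round below 0.15 rad and contact force between the fingers and scanner below 0.05 N), for 0.2 s.
6. the check weight stands on the pan, within 15 mm of its centre, released and still for 0.5 s (horizontal distance between weight and pan_top below 0.015 m and contact force between weight and scale above 2.5 N and linear speed of weight below 0.02 m/s and angle between weight's own z axis and vertical below 0.1 rad and contact force between the fingers and weight below 0.05 N), for 0.5 s.
7. the white-lidded jar stands alone on the pan, within 15 mm of its centre, released and still for 0.5 s (horizontal distance between jar_white and pan_top below 0.015 m and contact force between jar_white and scale above 1.2 N and linear speed of jar_white below 0.02 m/s and angle between jar_white's own z axis and vertical below 0.1 rad and contact force between the fingers and jar_white below 0.05 N and horizontal distance between jar_white and jar_yellow above 0.1 m and horizontal distance between jar_white and jar_green above 0.1 m and horizontal distance between jar_white and jar_red above 0.1 m), for 0.5 s.
8. the yellow-lidded jar stands alone on the pan, within 15 mm of its centre, released and still for 0.5 s (horizontal distance between jar_yellow and pan_top below 0.015 m and contact force between jar_yellow and scale above 1.2 N and linear speed of jar_yellow below 0.02 m/s and angle between jar_yellow's own z axis and vertical below 0.1 rad and contact force between the fingers and jar_yellow below 0.05 N and horizontal distance between jar_yellow and jar_white above 0.1 m and horizontal distance between jar_yellow and jar_green above 0.1 m and horizontal distance between jar_yellow and jar_red above 0.1 m), for 0.5 s.
9. the green-lidded jar stands alone on the pan, within 15 mm of its centre, released and still for 0.5 s (horizontal distance between jar_green and pan_top below 0.015 m and contact force between jar_green and scale above 1.2 N and linear speed of jar_green below 0.02 m/s and angle between jar_green's own z axis and vertical below 0.1 rad and contact force between the fingers and jar_green below 0.05 N and horizontal distance between jar_green and jar_white above 0.1 m and horizontal distance between jar_green and jar_yellow above 0.1 m and horizontal distance between jar_green and jar_red above 0.1 m), for 0.5 s.
10. the red-lidded jar stands alone on the pan, within 15 mm of its centre, released and still for 0.5 s (horizontal distance between jar_red and pan_top below 0.015 m and contact force between jar_red and scale above 1.2 N and linear speed of jar_red below 0.02 m/s and angle between jar_red's own z axis and vertical below 0.1 rad and contact force between the fingers and jar_red below 0.05 N and horizontal distance between jar_red and jar_white above 0.1 m and horizontal distance between jar_red and jar_yellow above 0.1 m and horizontal distance between jar_red and jar_green above 0.1 m), for 0.5 s.
At the end, for the whole second after the job is handed in: every jar present stands upright, at rest on the floor of the blue tray, fully inside its walls; the scanner lies in its cradle (within 20 mm along, 8 mm across, 0.15 rad); the check weight stands upright on its pad, within 20 mm of the middle; the pan is empty (all of step 5 and x of jar_white in the frame of tray between -0.071 and 0.071 m and y of jar_white in the frame of tray between -0.106 and 0.106 m and z of each of jar_white, jar_yellow, jar_green, jar_red in the frame of tray below 0.008 m and angle between each of jar_white, jar_yellow, jar_green, jar_red, weight's own z axis and vertical below 0.1 rad and linear speed of each of jar_white, jar_yellow, jar_green, jar_red below 0.02 m/s and x of jar_yellow in the frame of tray between -0.071 and 0.071 m and y of jar_yellow in the frame of tray between -0.106 and 0.106 m and x of jar_green in the frame of tray between -0.071 and 0.071 m and y of jar_green in the frame of tray between -0.106 and 0.106 m and x of jar_red in the frame of tray between -0.071 and 0.071 m and y of jar_red in the frame of tray between -0.106 and 0.106 m and horizontal distance between weight and pad below 0.02 m and height (world z) of weight below 0.012 m and value of joint pan below 0.002 m); the robot touches nothing.
It fails at once if a thing that is not part of the job is moved more than 40 mm (distance of any of spool, flux, brush, driver, tape_roll, screw_cup from where it was at the start of the episode above 0.04 m).
It fails at once if the scale is hit or pressed with more than 20 N (contact force between scale and anything else above 20 N).
Of jar_white, jar_yellow, jar_green, jar_red only 2 to 4 are there at a start; the rules pass over those that are not, and their reading is None.
At some moment in a run one of jar_white, jar_yellow, jar_green, jar_red may be knocked a few centimetres aside while the robot is not near it.
It also fails if it takes over 210 s, if anything falls off the work surface, if the arm or the gripper's body presses on something with over 40 N, if the wrist force passes 120 N, or if a joint passes its speed limit or range.

## Working session

There is one attempt and no reset: what is moved stays moved. The work goes in short steps, each a Python script; the robot and the scene stay as the last script left them, time stands still between calls to the robot, and variables do not carry over. Pictures are saved under pics/ and viewed, at most 14 in all, crops included, and the job is handed in when it is done.

```bash
mkdir -p pics
python3 - <<'E'
from station import bot, readout, imaging
import cv2
for n in ("top","side"):
    im=imaging.camera(n); cv2.imwrite(f"pics/{n}0.png",cv2.resize(im[:,:,::-1],(800,600),interpolation=cv2.INTER_CUBIC))
    cv2.imwrite(f"pics/{n}0_raw.png",im[:,:,::-1])
    print(imaging.camera_params(n))
o=readout.observe();print(o["time"],o["finger_gap"],bot.tips_ahead,o["eef_rot"],o["tcp_pos"])
E
```

```text
{'fx': 505.8632404838484, 'fy': 505.8632404838484, 'cx': 275.3860526247386, 'cy': 205.1532650931018, 'rvec': array([ 2.19746039, -2.19506064,  0.05804839]), 'tvec': array([0.04993682, 0.49112271, 1.43633716])}
{'fx': 418.99282861118087, 'fy': 418.99282861118087, 'cx': 272.7329488064422, 'cy': 209.91254143340254, 'rvec': array([ 0.58060188, -2.60826004,  1.21366372]), 'tvec': array([0.46747895, 0.17358302, 1.10409951])}
0.1 0.08525023605909407 0.008 [[ 9.63026229e-01  2.69407139e-01 -5.24075774e-04]
 [ 2.69407646e-01 -9.63024086e-01  2.03228280e-03]
 [ 4.28139031e-05 -2.09833167e-03 -9.99997798e-01]] [ 0.18167736 -0.64940244  0.23804816]
```

View pics/top0.png

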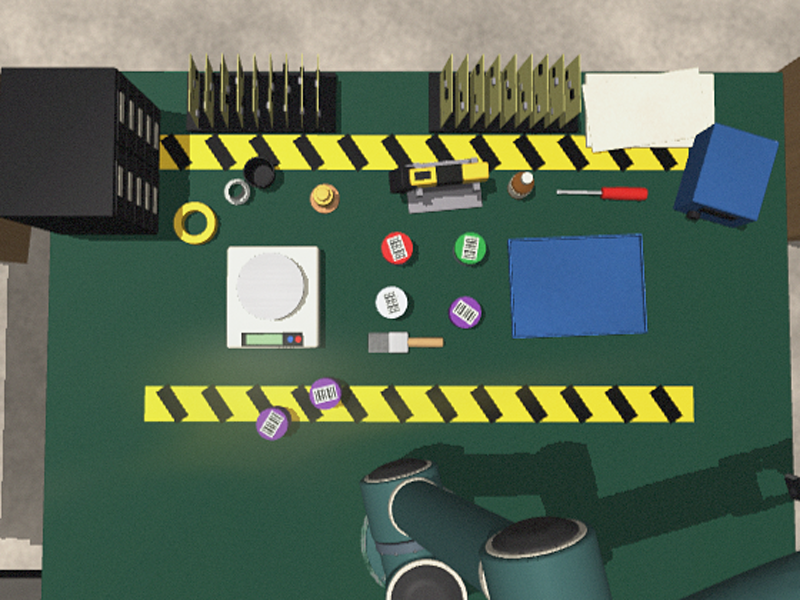

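View pics/side0.png

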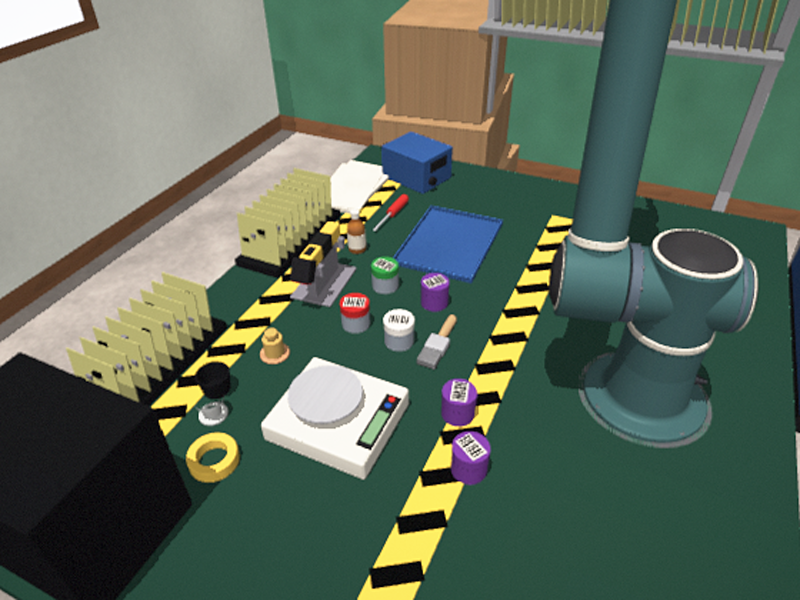

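The top view (800x600 scale) shows the white jar at (391,302), red at (397,248) and green at (470,248), with no yellow jar. The yellow tape roll at (195,222) is the only thing that could be taken for one. Purple look-alikes are at (465,312), (325,393) and (272,424). The scanner is in its cradle at (440,177) with its head to the left, the weight is on its pad at (324,197), the pan is at (271,286), and the tray is at (578,286). Next I'll check this in one close crop.

```bash
cat > h.py <<'E'
import numpy as np, cv2
from scipy.spatial.transform import Rotation as Ro
from station import bot, readout, imaging
def cam(n):
    p=imaging.camera_params(n); K=np.array([[p["fx"],0,p["cx"]],[0,p["fy"],p["cy"]],[0,0,1]])
    return K,cv2.Rodrigues(p["rvec"])[0],np.asarray(p["tvec"]).ravel()
def world(n,uv,z):
    K,R,t=cam(n); C=-R.T@t; d=R.T@np.linalg.inv(K)@np.array([uv[0],uv[1],1.]); return C+d*(z-C[2])/d[2]
def proj(n,P):
    K,R,t=cam(n); return cv2.projectPoints(np.atleast_2d(np.float64(P)),cv2.Rodrigues(R)[0],t,K,None)[0][:,0]
E
python3 - <<'E'
from h import *
im=cv2.imread("pics/top0_raw.png")
a=cv2.resize(im[150:235,240:350],None,fx=7,fy=7,interpolation=cv2.INTER_CUBIC)
cv2.imwrite("pics/c1.png",a[:600])
b=cv2.resize(im[100:250,150:390],None,fx=3.3,fy=3.3,interpolation=cv2.INTER_CUBIC); cv2.imwrite("pics/c2.png",b)
for n,uv,z in [("white",(391,302),.06),("red",(397,248),.06),("green",(470,248),.06),("pan",(271,286),.07),("weight",(324,197),.055),("scanR",(488,170),.12),("scanL",(391,181),.12),("flux",(521,184),.11),("tray1",(509,238),.014),("tray2",(642,234),.014),("tray3",(646,330),.014),("tray4",(514,338),.014)]:
    print(n,world("top",(uv[0]*.7,uv[1]*.7),z).round(3))
E
```

```text
white [0.471 0.055 0.06 ]
red [0.576 0.044 0.06 ]
green [ 0.577 -0.098  0.06 ]
pan [0.501 0.286 0.07 ]
weight [0.677 0.187 0.055]
scanR [ 0.717 -0.126  0.12 ]
scanL [0.696 0.055 0.12 ]
flux [ 0.692 -0.19   0.11 ]
tray1 [ 0.602 -0.182  0.014]
tray2 [ 0.611 -0.45   0.014]
tray3 [ 0.418 -0.454  0.014]
tray4 [ 0.401 -0.19   0.014]
```

View pics/c1.png

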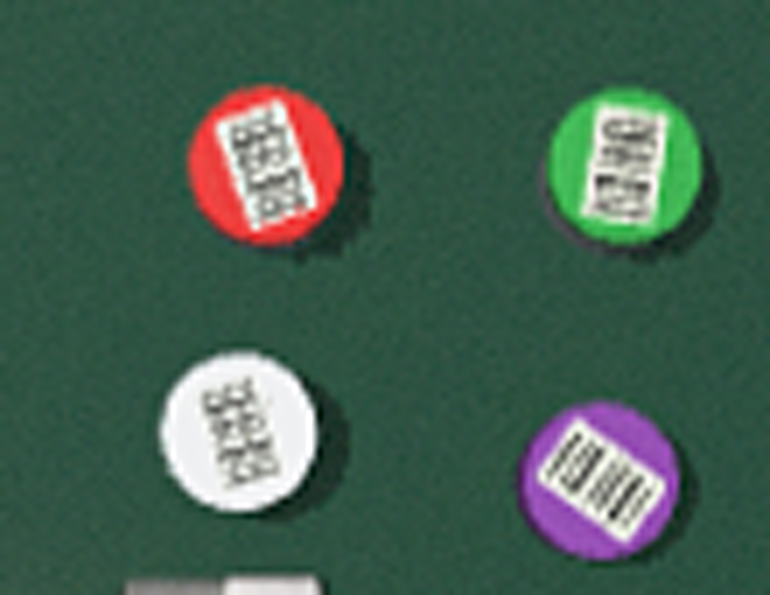

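View pics/c2.png

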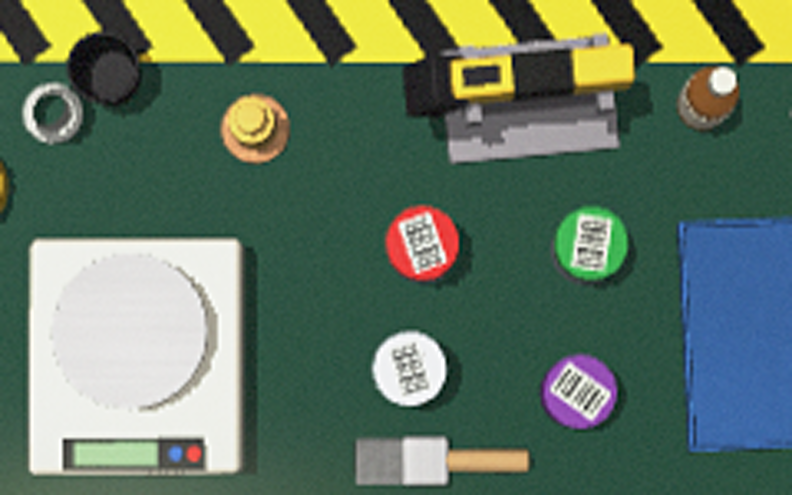

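The crops confirm it. In the first crop the white lid is at (240,432), red at (266,165) and green at (625,165), and the look-alike at (600,480) is purple. The stripe rows run almost vertically in the image. The scanner lies in its cradle with its head to the left. Next I'll fit the poses by silhouette.

```bash
cat >> h.py <<'E'
from scipy.optimize import minimize
def disc(r,*zs): 
    a=np.linspace(0,2*np.pi,40,endpoint=False); return np.vstack([np.c_[r*np.cos(a),r*np.sin(a),0*a+z] for z in zs])
def box(x0,x1,y0,y1,*zs): return np.array([[x,y,z] for x in(x0,x1) for y in(y0,y1) for z in zs],float)
def hullmask(m,o=0):
    m=cv2.morphologyEx(m,cv2.MORPH_OPEN,np.ones((2,2),np.uint8)) if o else m
    h=cv2.convexHull(cv2.findNonZero(m)); r=np.zeros_like(m); cv2.fillConvexPoly(r,h,1); return r
def near(n,c,r):  # roi mask round a world point, r px
    m=np.zeros((420,560),np.uint8); u=proj(n,c)[0]; cv2.circle(m,tuple(int(round(v)) for v in u),int(r),1,-1); return m
def fit(n,mask,pts,x0,yaw=True):
    S=4; M=cv2.resize(mask*255,None,fx=S,fy=S,interpolation=cv2.INTER_LINEAR)>127
    def place(p):
        c,s=np.cos(p[2]),np.sin(p[2]); return np.c_[p[0]+c*pts[:,0]-s*pts[:,1],p[1]+s*pts[:,0]+c*pts[:,1],pts[:,2]]
    def cost(q):
        p=q if yaw else [*q,0]
        uv=(proj(n,place(p))+.5)*S-.5; r=np.zeros(M.shape,np.uint8)
        cv2.fillConvexPoly(r,cv2.convexHull(np.round(uv*16).astype(np.int32)),1,shift=4); r=r>0
        return 1-(r&M).sum()/(r|M).sum()
    q=np.array(x0[:3] if yaw else x0[:2],float); k=len(q)
    for _ in range(2):
        sim=np.vstack([q,q+np.diag([.01,.01,.1][:k])]); res=minimize(cost,q,method="Nelder-Mead",options=dict(initial_simplex=sim,xatol=1e-4,fatol=1e-5)); q=res.x
    return q,res.fun
HUE={"red":(172,184),"green":(50,75),"yellow":(20,33)}
def jarmask(im,col,c,n="top",r=16):
    hsv=cv2.cvtColor(im,cv2.COLOR_RGB2HSV); h,s,v=[hsv[...,i].astype(int) for i in range(3)]; m=near(n,c,r)
    if col=="white": k=(s<45)&(v>150)
    else:
        lo,hi=HUE[col]; k=((h>=lo)&(h<=hi)|(h+180<=hi))&(s>110)&(v>(120 if col=="green" else 100))
    return (k&(m>0)).astype(np.uint8)
def jar(im,col,c,z=.06):
    return fit("top",hullmask(jarmask(im,col,[*c[:2],z])),disc(.03,z),c,False)
def label(im,col,c):
    """yaw of the row of stripes: principal axis of the label seen from straight above (1 mm/px /4)"""
    g=np.arange(-24,24.1,.5)/1000; X,Y=np.meshgrid(g,g,indexing="ij"); uv=proj("top",np.c_[c[0]+X.ravel(),c[1]+Y.ravel(),0*X.ravel()+.061]).astype(np.float32)
    w=cv2.remap(im,uv[:,0].reshape(X.shape),uv[:,1].reshape(X.shape),cv2.INTER_CUBIC)
    hsv=cv2.cvtColor(w,cv2.COLOR_RGB2HSV); k=(hsv[...,2]<185) if col=="white" else (hsv[...,1]<110)
    k&=(X**2+Y**2<.0235**2)
    (_,(a,b),_)=rect=cv2.minAreaRect(np.c_[X[k],Y[k]].astype(np.float32)*1000); P=cv2.boxPoints(rect); e=[P[1]-P[0],P[2]-P[1]]; e=max(e,key=np.linalg.norm)
    C=np.cov(np.c_[X[k],Y[k]].T); V=np.linalg.eigh(C)[1][:,1]
    f=lambda v:(np.arctan2(v[1],v[0])+np.pi/2)%np.pi-np.pi/2
    return f(e),f(V),(a,b)
E
python3 - <<'E'
from h import *
im=cv2.imread("pics/top0_raw.png")[:,:,::-1].copy(); hsv=cv2.cvtColor(im,cv2.COLOR_RGB2HSV); h,s,v=[hsv[...,i] for i in range(3)]
for col,c in [("white",(.471,.055)),("red",(.576,.044)),("green",(.577,-.098))]:
    q,f=jar(im,col,c); print(col,q.round(4),round(f,3),label(im,col,q))
u8=lambda k:k.astype(np.uint8)
m=u8((h>95)&(h<125)&(s>120)&(v>60))*near("top",[.505,-.32,.01],75)
print("tray",fit("top",hullmask(m,1),box(-.1,.1,-.135,.135,0,.014),[.505,-.32,.03]))
m=u8((s<40)&(v>150))*near("top",[.48,.286,.05],50)
m2=np.vstack([box(-.1,.1,-.09,.09,.0,.045),disc(.065,.07)+[.02,0,0]])
print("scale",fit("top",hullmask(m,1),m2,[.48,.286,0]))
m=u8((h>20)&(h<33)&(s>130)&(v>110))*near("top",[.705,-.04,.12],36); cv2.imwrite("pics/ms.png",m*255)
print("scanner",fit("top",hullmask(m,1),box(-.09,.06,-.016,.016,.085,.121),[.71,-.05,1.69]))
m=u8((s>75)&(h<40)&(v>90))*near("top",[.677,.187,.02],15)
pm=np.vstack([disc(.03,0,.004),disc(.02,.044),disc(.013,.059)])
print("pad+weight",fit("top",hullmask(m,1),pm,[.677,.187],False))
m=u8((h>20)&(h<35)&(s>110)&(v>120))*near("top",[.677,.187,.02],15); print(m.sum())
pm=np.vstack([disc(.02,.044),disc(.013,.059)])
print("weight",fit("top",hullmask(m),pm,[.677,.187],False))
print([hsv[y,x].tolist() for y,x in [(136,226),(142,226),(144,228),(147,227),(139,220),(133,225)]])
E
```

```text
white [0.4709 0.0555] 0.067 (np.float32(0.32175052), np.float64(0.3425413764738816), (39.05412292480469, 22.294057846069336))
red [0.5766 0.0446] 0.082 (np.float32(0.35621965), np.float64(0.34988012345068675), (45.50975036621094, 30.045589447021484))
green [ 0.5775 -0.0976] 0.062 (np.float32(-0.16514874), np.float64(-0.15049883647359064), (31.153608322143555, 46.85371780395508))
tray (array([ 0.50474048, -0.32105811,  0.04172668]), np.float64(0.024733011484163514))
scale (array([0.47975995, 0.28754678, 0.00421823]), np.float64(0.037007346273638886))
scanner (array([ 0.74140316, -0.02859207,  1.35129393]), np.float64(0.5771062724236051))
pad+weight (array([0.68197796, 0.18829711]), np.float64(0.042132867132867124))
139
weight (array([0.68451037, 0.19125657]), np.float64(0.04781626506024095))
[[25, 145, 238], [25, 147, 238], [20, 152, 79], [15, 123, 236], [28, 137, 233], [25, 141, 238]]
```

Run:
```python
from h import *
im=cv2.imread("pics/top0_raw.png"); sd=cv2.imread("pics/side0_raw.png")
K,R,t=cam("top"); print("C",(-R.T@t).round(3))
cr=[(448,62),(632,43),(635,84),(452,102)]
P=np.array([world("top",(150+x/3.3,100+y/3.3),.121) for x,y in cr]); 
tail=(P[1]+P[2])/2; fr=(P[0]+P[3])/2; d=fr-tail; L=np.linalg.norm(d); d/=L; yaw=np.arctan2(d[1],d[0]); o=(tail+fr)/2+.015*d
print("scanner",o.round(4),yaw,L,np.linalg.norm(P[1]-P[2]))
sc=(o[0],o[1],yaw)
def pl(p,q): c,s=np.cos(p[2]),np.sin(p[2]); return np.c_[p[0]+c*q[:,0]-s*q[:,1],p[1]+s*q[:,0]+c*q[:,1],q[:,2]]
wt=(.6845,.1912,0)
items=[(sc,box(-.09,.06,-.016,.016,.121)[[0,1,3,2]],(0,0,255)),(sc,box(-.09,.06,-.016,.016,.085)[[0,1,3,2]],(255,0,255)),
 (wt,disc(.02,.044),(255,0,0)),(wt,disc(.013,.059),(255,0,0)),((.682,.1883,0),disc(.03,.004),(0,0,255)),
 ((.4709,.0555,0),disc(.03,.06),(0,0,255)),((.5766,.0446,0),disc(.03,.06),(255,0,0)),((.5775,-.0976,0),disc(.03,.06),(0,0,255)),
 ((.4998,.2877,0),disc(.065,.07),(0,0,255)),((.5047,-.3211,.0417),box(-.1,.1,-.135,.135,.014)[[0,1,3,2]],(0,0,255)),((.4798,.2875,.004),box(-.1,.1,-.09,.09,.045)[[0,1,3,2]],(0,0,255))]
def over(n,img,S,x0,x1,y0,y1,fn):
    a=cv2.resize(img[y0:y1,x0:x1],None,fx=S,fy=S,interpolation=cv2.INTER_CUBIC)
    for p,q,c in items:
        uv=(proj(n,pl(p,q))+.5-[x0,y0])*S-.5
        cv2.polylines(a,[np.round(uv*16).astype(np.int32)],True,c,1,cv2.LINE_AA,4)
    cv2.imwrite(fn,a)
over("top",im,4,215,365,105,225,"pics/o1.png")
over("side",sd,3.3,165,360,145,325,"pics/o2.png")
```

```text
C [0.417 0.053 1.46 ]
scanner [ 0.7065 -0.0379  0.121 ] 1.6736102730400841 0.14944962370984624 0.03362148697248911
```

View pics/o1.png

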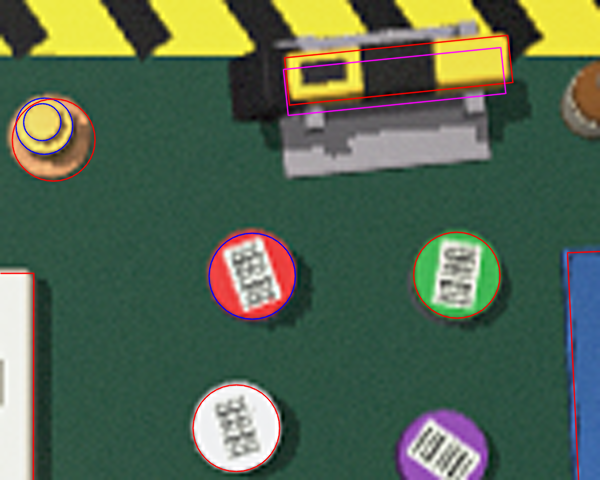

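View pics/o2.png

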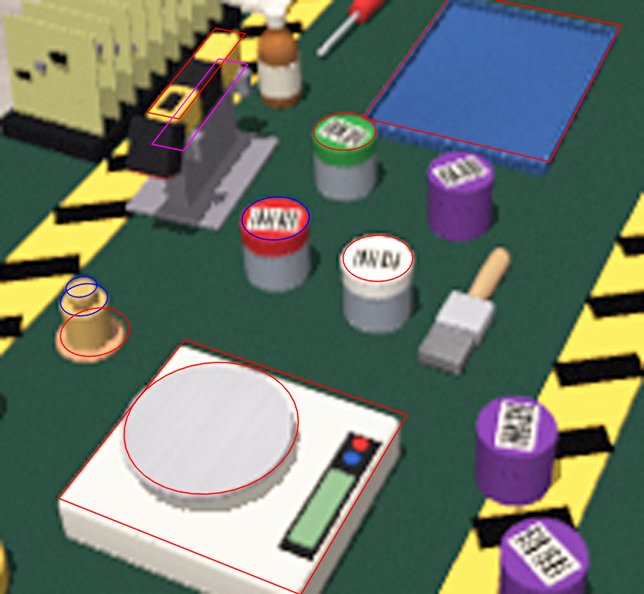

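The overlays fit both views to about 2 mm: the scanner box, lids, pan and tray all line up, and there is no yellow jar. Next I'll pick up the scanner.

```bash
cat >> h.py <<'E'
SC=(.7065,-.0379,1.674); GZ=.097   # stowed scanner pose, TCP height of its grip
PAN=np.array([.4998,.2877]); WT=np.array([.683,.1895]); TRAY=(.5047,-.3211,.0417)
DY=np.diag([1.,-1,-1])
def Rs(psi): c,s=np.cos(psi),np.sin(psi); return np.array([[c,s,0],[s,-c,0],[0,0,-1.]])  # tool x = heading psi, pointing down
def sctcp(x,y,psi,z): return np.array([x-.015*np.cos(psi),y-.015*np.sin(psi),z+GZ-.085])
def st(*k):
    o=readout.observe(); print("t %.1f"%o["time"],o["tcp_pos"].round(4),"F",np.round(o["contact_force"],1),"gap %.4f grip %.1f"%(o["finger_gap"],o["grasp_force"]),*k); return o
def snap(fn):
    im=imaging.camera("top"); cv2.imwrite(fn,im[:,:,::-1]); return im
def find(im,col,c):
    m=jarmask(im,col,[c[0],c[1],.06],r=38); n,l,s,ce=cv2.connectedComponentsWithStats(cv2.morphologyEx(m,cv2.MORPH_CLOSE,np.ones((5,5),np.uint8)))
    i=1+np.argmin(abs(s[1:,4]-430)); q,f=jar(im,col,world("top",ce[i],.06)); print(col,q.round(4),"iou err %.3f area %d"%(f,s[i,4]),"yaw %.3f %.3f"%label(im,col,q)[:2]); return q,label(im,col,q)[0]
J0={"white":(.4709,.0555),"red":(.5766,.0446),"green":(.5775,-.0976)}
E
python3 - <<'E'
from h import *
im=cv2.imread("pics/top0_raw.png")[:,:,::-1].copy()
for k in J0: find(im,k,J0[k])
p=sctcp(*SC,.085); R=Rs(SC[2]); up=p+[0,0,.13]
print(bot.ik(p,R))
bot.move_pose(up,R); st()
bot.move_straight(p,max_speed=.12,max_force=15); st()
bot.close_gripper(50); st()
bot.move_straight(p+[0,0,.1],max_speed=.12); st()
bot.movej([-1.335,.264,1.604,0,1.274,-.037]) if False else bot.move_pose([.45,-.5,.3],Rs(1.0)); st()
im=snap("pics/t1.png"); cv2.imwrite("pics/s1.png",imaging.camera("side")[:,:,::-1])
for k in J0: find(im,k,J0[k])
E
```

```text
white [0.4715 0.0554] iou err 0.066 area 392 yaw 0.322 0.335
red [0.5776 0.0445] iou err 0.082 area 234 yaw 0.346 0.346
green [ 0.5775 -0.0976] iou err 0.062 area 209 yaw -0.165 -0.150
[-1.09539070e-01  4.37319202e-01  1.64608920e+00 -4.44089210e-16
  1.05818425e+00 -2.12742743e-01]
t 2.9 [ 0.7079 -0.054   0.227 ] F [ 0.3 -0.7 -0.6] gap 0.0854 grip 0.0
t 4.1 [ 0.709  -0.0529  0.0983] F [ 0.4 -0.   0.4] gap 0.0853 grip 0.0
t 4.7 [ 0.7086 -0.0529  0.0977] F [-0.2  0.4  3.1] gap 0.0314 grip 51.4
t 5.7 [ 0.7072 -0.0527  0.1957] F [ 0.1 -0.4 -2.9] gap 0.0311 grip 51.0
t 7.6 [ 0.4508 -0.499   0.2995] F [ 0.2  0.8 -1.9] gap 0.0313 grip 50.9
white [0.4708 0.0555] iou err 0.069 area 393 yaw 0.303 0.351
red [0.5769 0.0448] iou err 0.079 area 232 yaw 0.357 0.351
green [ 0.5775 -0.0976] iou err 0.062 area 209 yaw -0.165 -0.154
```

```bash
cat >> h.py <<'E'
def scan(q,yaw,fn=None):
    psi=yaw+np.pi/2; d=.09; a=.085+.5*d
    p=sctcp(q[0]-a*np.cos(psi),q[1]-a*np.sin(psi),psi,.061+.0105+.866*d); R=Rs(psi)
    bot.move_pose(p+[0,0,.06],R); bot.move_straight(p,max_speed=.1); bot.hold(1.2)
    if fn: cv2.imwrite(fn,imaging.camera("side")[:,:,::-1])
    st("psi %.3f"%psi,"want",p.round(4)); bot.move_straight(p+[0,0,.06],max_speed=.15)
def away(): bot.move_pose([.45,-.5,.3],Rs(1.0));
E
python3 - <<'E'
from h import *
im=cv2.imread("pics/t1.png")[:,:,::-1].copy()
q,y=find(im,"white",J0["white"]); y=.33
scan(q,y,"pics/s2.png"); away(); im=snap("pics/t2.png")
for k in J0: find(im,k,J0[k])
s=cv2.imread("pics/s2.png"); x0,y0,S=170,120,4
a=cv2.resize(s[y0:y0+145,x0:x0+195],None,fx=S,fy=S,interpolation=cv2.INTER_CUBIC)
psi=y+np.pi/2; c=np.array([np.cos(psi),np.sin(psi),0]); n=np.array([-c[1],c[0],0]); O=np.array([q[0],q[1],.061+.0884])-.13*c
def ln(P,col): cv2.polylines(a,[np.round((((proj("side",P)+.5-[x0,y0])*S)-.5)*16).astype(np.int32)],True,col,1,cv2.LINE_AA,4)
f=lambda x,yy,z:O+x*c+yy*n+[0,0,z]
ln([f(-.09,-.016,.036),f(.06,-.016,.036),f(.06,.016,.036),f(-.09,.016,.036)],(255,0,255))
ln([f(.085,0,-.0105),f(.13,0,-.0884)],(0,0,255))
ln([f(.099,-.022,-.019),f(.099,.022,-.019)],(255,255,0))
cv2.imwrite("pics/o3.png",a)
E
```

```text
white [0.4708 0.0555] iou err 0.069 area 393 yaw 0.303 0.351
t 11.2 [ 0.5178 -0.0817  0.1614] F [ 1.1 -0.9 -1.9] gap 0.0316 grip 51.0 psi 1.901 want [ 0.5178 -0.0817  0.1614]
white [0.4715 0.0554] iou err 0.071 area 394 yaw 0.303 0.344
red [0.5766 0.0445] iou err 0.081 area 233 yaw 0.349 0.349
green [ 0.5775 -0.0976] iou err 0.059 area 208 yaw -0.161 -0.153
```

View pics/o3.png

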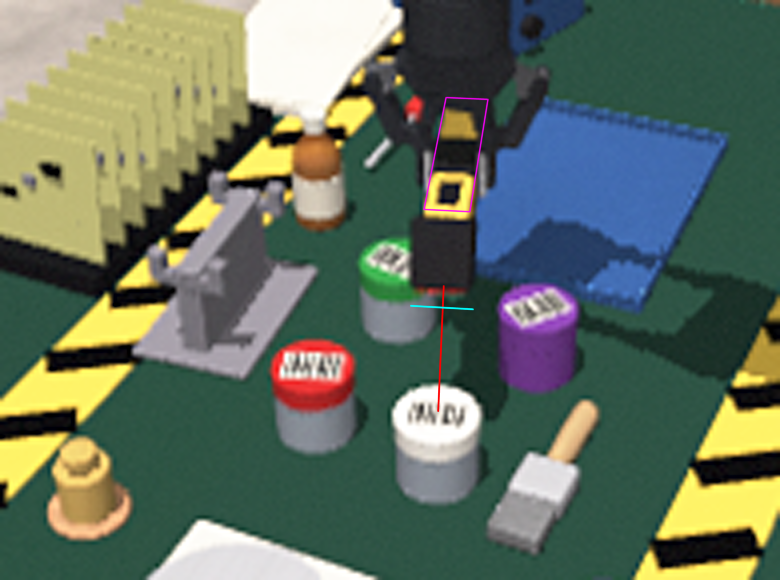

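The side view shows the handle exactly on the predicted outline, and the ray from the red window (443,290) hits the label (438,410). White is scanned. Green and red come next, then I stow the scanner.

Run:
```python
from h import *
im=cv2.imread("pics/t2.png")[:,:,::-1].copy()
scan(*find(im,"green",J0["green"])); away(); im=snap("pics/t3.png")
for k in J0: find(im,k,J0[k])
scan(*find(im,"red",J0["red"])); away(); im=snap("pics/t4.png")
for k in J0: find(im,k,J0[k])
p=sctcp(*SC,.085); R=Rs(SC[2])
bot.move_pose(p+[0,0,.11],R); bot.move_straight(p+[0,0,.02],max_speed=.1); print(bot.move_straight(p+[0,0,.0005],max_speed=.04,max_force=12)); st()
bot.gripper_open(); bot.hold(.4); st()
bot.move_straight(p+[0,0,.13],max_speed=.15)
away(); im=snap("pics/t5.png"); st(); s=imaging.camera("side")[:,:,::-1]
for k in J0: find(im,k,J0[k])
a=cv2.resize(im[100:160,260:350,::-1],(800,533),interpolation=cv2.INTER_CUBIC)
b=cv2.resize(s[140:220,190:260],(466,533),interpolation=cv2.INTER_CUBIC); cv2.imwrite("pics/o4.png",cv2.resize(np.hstack([a,b]),(800,337)))
```

```text
green [ 0.5775 -0.0976] iou err 0.059 area 208 yaw -0.161 -0.153
t 16.5 [ 0.5543 -0.2407  0.1614] F [ 0.1  1.  -2.5] gap 0.0316 grip 51.0 psi 1.410 want [ 0.5543 -0.2407  0.1614]
white [0.4708 0.0555] iou err 0.069 area 393 yaw 0.303 0.347
red [0.5769 0.045 ] iou err 0.084 area 234 yaw 0.361 0.353
green [ 0.5775 -0.0976] iou err 0.062 area 209 yaw -0.165 -0.152
red [0.5769 0.045 ] iou err 0.084 area 234 yaw 0.361 0.353
t 21.8 [ 0.6281 -0.0907  0.1614] F [ 0.7  0.2 -1.7] gap 0.0310 grip 51.0 psi 1.932 want [ 0.6282 -0.0907  0.1614]
white [0.4708 0.0555] iou err 0.069 area 393 yaw 0.303 0.353
red [0.5769 0.0445] iou err 0.084 area 234 yaw 0.356 0.350
green [ 0.5775 -0.0976] iou err 0.062 area 209 yaw -0.161 -0.151
True
t 27.5 [ 0.7077 -0.0529  0.0976] F [0.5 0.6 3.6] gap 0.0311 grip 51.8
t 28.5 [ 0.7066 -0.0527  0.0964] F [-0.6 -0.3 -0. ] gap 0.0851 grip 0.0
t 31.5 [ 0.451  -0.499   0.2997] F [ 0.3  0.2 -0.6] gap 0.0854 grip 0.0
white [0.4715 0.0554] iou err 0.066 area 391 yaw 0.303 0.346
red [0.5769 0.0448] iou err 0.091 area 235 yaw 0.354 0.352
green [ 0.5775 -0.0976] iou err 0.062 area 209 yaw -0.161 -0.152
```

View pics/o4.png

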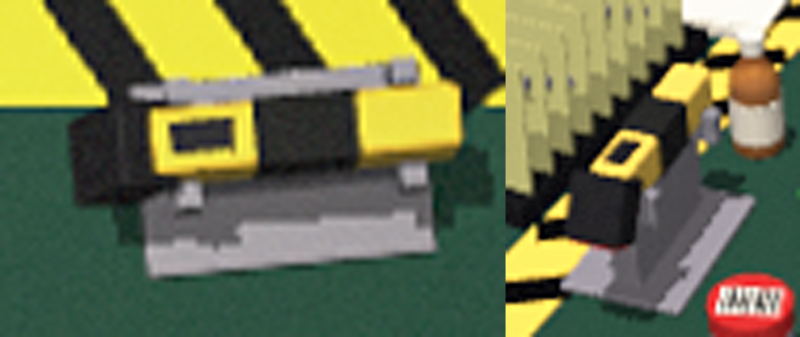

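The scanner lies flat between the posts, as it did at the start. Next is the check weight.

```bash
cat >> h.py <<'E'
def P(xy,z): return np.array([xy[0],xy[1],z])
def grab(xy,z):
    """tool closes along y; z = TCP height of the grip; returns weight in N"""
    bot.move_pose(P(xy,z+.13),DY); f0=readout.observe()["contact_force"][2]; bot.move_straight(P(xy,z+.03),max_speed=.15); bot.move_straight(P(xy,z),max_speed=.08,max_force=15); bot.close_gripper(45); st("closed")
    bot.move_straight(P(xy,z+.02),max_speed=.05); bot.move_straight(P(xy,z+.13),max_speed=.15); bot.hold(.3)
    w=np.mean([(bot.hold(.05),f0-readout.observe()["contact_force"][2])[1] for _ in range(6)]); st("weight %.2f N"%w); return w
def weigh(h,w):
    """h = TCP height above the underside"""
    w=np.clip(w,2,4); z=.070+h
    bot.move_pose(P(PAN,z+.10),DY); bot.move_straight(P(PAN,z+.012),max_speed=.15)
    print("stop",bot.move_straight(P(PAN,z-w/400),max_speed=.02,max_force=9)); st("on pan")
    bot.gripper_open(); bot.hold(1.1); st("let go")
    zc=z-w/400; bot.close_gripper(45); bot.move_straight(P(PAN,zc+.03),max_speed=.06); bot.move_straight(P(PAN,z+.10),max_speed=.15); st("lifted")
E
python3 - <<'E'
from h import *
h=.015
w=grab(WT,.004+h); weigh(h,3.92)
bot.move_pose(P(WT,.004+h+.10),DY); bot.move_straight(P(WT,.004+h+.015),max_speed=.15); print(bot.move_straight(P(WT,.004+h+.0005),max_speed=.03,max_force=8)); st()
bot.gripper_open(); bot.hold(.2); bot.move_straight(P(WT,.15),max_speed=.15)
away(); im=snap("pics/t6.png"); s=imaging.camera("side")[:,:,::-1]; st()
for k in J0: find(im,k,J0[k])
a=cv2.resize(im[110:250,150:350,::-1],None,fx=2.3,fy=2.3,interpolation=cv2.INTER_CUBIC)
b=cv2.resize(s[215:355,170:310],None,fx=2.3,fy=2.3,interpolation=cv2.INTER_CUBIC); cv2.imwrite("pics/o5.png",np.hstack([a,b])[:,:800])
E
```

```text
t 36.0 [0.6837 0.1899 0.0199] F [-0.4  0.5  2.9] gap 0.0391 grip 46.1 closed
t 38.0 [0.683  0.1895 0.149 ] F [ 0.3  0.9 -4.3] gap 0.0389 grip 45.7 weight 4.30 N
stop False
t 40.8 [0.4998 0.2878 0.0754] F [-1.7 -0.3  1.2] gap 0.0386 grip 45.7 on pan
t 42.5 [0.4998 0.2877 0.0752] F [0.6 0.3 1. ] gap 0.0855 grip 0.0 let go
t 44.3 [0.4992 0.2874 0.1841] F [-1.2 -0.  -4.2] gap 0.0386 grip 46.2 lifted
False
t 46.5 [0.6828 0.1894 0.0191] F [ 0.2  0.1 -3.5] gap 0.0391 grip 46.2
t 51.0 [ 0.4506 -0.4994  0.2998] F [ 0.3 -0.3 -0.3] gap 0.0852 grip 0.0
white [0.4708 0.0555] iou err 0.069 area 393 yaw 0.303 0.347
red [0.5769 0.045 ] iou err 0.091 area 236 yaw 0.356 0.351
green [ 0.5775 -0.0976] iou err 0.061 area 209 yaw -0.165 -0.150
```

View pics/o5.png

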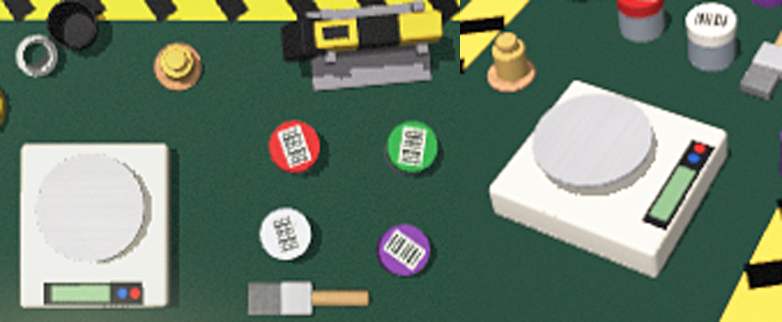

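The check weight is back on its pad at (178,65) and the pan is empty. White jar next.

```bash
cat >> h.py <<'E'
SLOT={"white":(-.048,-.075),"green":(.048,-.075),"red":(-.048,.075)}
def do(col,n):
    h=.030; im=snap(f"pics/j{n}.png"); q,_=find(im,col,J0[col]); w=grab(q,h); g=readout.observe()
    if g["finger_gap"]<.05: print("MISSED"); return False
    weigh(h,w)
    c,s=np.cos(TRAY[2]),np.sin(TRAY[2]); a,b=SLOT[col]; t=np.array([TRAY[0]+c*a-s*b,TRAY[1]+s*a+c*b])
    bot.move_pose(P(t,.004+h+.10),DY); bot.move_straight(P(t,.004+h+.015),max_speed=.15); print("stop",bot.move_straight(P(t,.004+h+.0005),max_speed=.03,max_force=8))
    bot.gripper_open(); bot.hold(.2); bot.move_straight(P(t,.18),max_speed=.15)
    bot.move_pose([.33,-.5,.3],Rs(1.0)); st("done",col); return True
E
python3 - <<'E'
from h import *
do("white",1)
im=snap("pics/t7.png"); s=imaging.camera("side")[:,:,::-1]
for k in ("green","red"): find(im,k,J0[k])
a=cv2.resize(im[110:250,150:470,::-1],None,fx=2.4,fy=2.4,interpolation=cv2.INTER_CUBIC); cv2.imwrite("pics/o6.png",a)
E
```

```text
white [0.4715 0.0554] iou err 0.068 area 392 yaw 0.322 0.349
t 54.8 [0.4723 0.0554 0.0308] F [ 0.1 -0.8  4.7] gap 0.0588 grip 48.8 closed
t 56.8 [0.4715 0.0554 0.1599] F [ 0.1 -0.  -2.2] gap 0.0592 grip 48.9 weight 3.24 N
stop False
t 59.6 [0.4998 0.2878 0.0921] F [-2.2 -0.1  1.5] gap 0.0588 grip 48.9 on pan
t 61.1 [0.4998 0.2877 0.0919] F [-0.1  0.2 -0.2] gap 0.0855 grip 0.0 let go
t 62.8 [0.4992 0.2874 0.1991] F [ 0.4 -0.4 -3.7] gap 0.0589 grip 50.1 lifted
stop False
t 69.5 [ 0.33   -0.4995  0.2987] F [-0.6  0.2  0.5] gap 0.0857 grip 0.0 done white
green [ 0.5775 -0.0976] iou err 0.062 area 209 yaw -0.165 -0.152
red [0.5766 0.0445] iou err 0.081 area 233 yaw 0.356 0.350
```

View pics/o6.png

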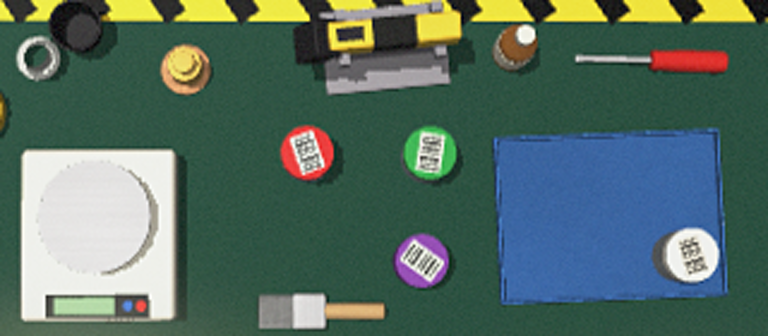

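The white jar stands inside the tray at (690,255). Green and red follow.

Run:
```python
from h import *
if do("green",2) and do("red",3):
    im=snap("pics/t8.png"); s=imaging.camera("side")[:,:,::-1]
    a=cv2.resize(im[110:250,150:470,::-1],(768,336),interpolation=cv2.INTER_CUBIC); b=cv2.resize(s[85:215,240:536],(768,337)) [:264]
    cv2.imwrite("pics/o7.png",np.vstack([a,b]))
```

```text
green [ 0.5775 -0.0976] iou err 0.059 area 208 yaw -0.161 -0.152
t 73.1 [ 0.5783 -0.0978  0.0307] F [ 0.6 -0.3  0.4] gap 0.0592 grip 49.3 closed
t 75.1 [ 0.5776 -0.0976  0.16  ] F [ 0.6 -0.4 -3.7] gap 0.0593 grip 49.0 weight 3.45 N
stop False
t 78.5 [0.4998 0.2878 0.0916] F [-1.   0.4  1.2] gap 0.0590 grip 49.1 on pan
t 80.0 [0.4998 0.2877 0.0914] F [-0.1 -1.2 -1. ] gap 0.0855 grip 0.0 let go
t 81.7 [0.4992 0.2874 0.1991] F [ 0.1 -0.4 -3.3] gap 0.0588 grip 50.5 lifted
stop False
t 88.4 [ 0.3302 -0.4996  0.2989] F [ 0.  -0.5  1.7] gap 0.0853 grip 0.0 done green
red [0.5766 0.045 ] iou err 0.086 area 233 yaw 0.354 0.354
t 92.4 [0.5773 0.045  0.0307] F [ 0.5 -0.3  2.5] gap 0.0587 grip 49.1 closed
t 94.4 [0.5766 0.045  0.16  ] F [ 0.2 -0.  -3. ] gap 0.0592 grip 48.9 weight 2.74 N
stop False
t 97.2 [0.4998 0.2878 0.0934] F [-1.6  0.2  0.4] gap 0.0592 grip 49.0 on pan
t 98.7 [0.4998 0.2877 0.0932] F [-0.4 -0.4  0.2] gap 0.0855 grip 0.0 let go
t 100.4 [0.4993 0.2874 0.1991] F [-1.  -0.2 -3.2] gap 0.0588 grip 50.4 lifted
stop False
t 106.7 [ 0.3301 -0.4993  0.2989] F [ 0.7  0.4 -0.5] gap 0.0852 grip 0.0 done red
```

View pics/o7.png

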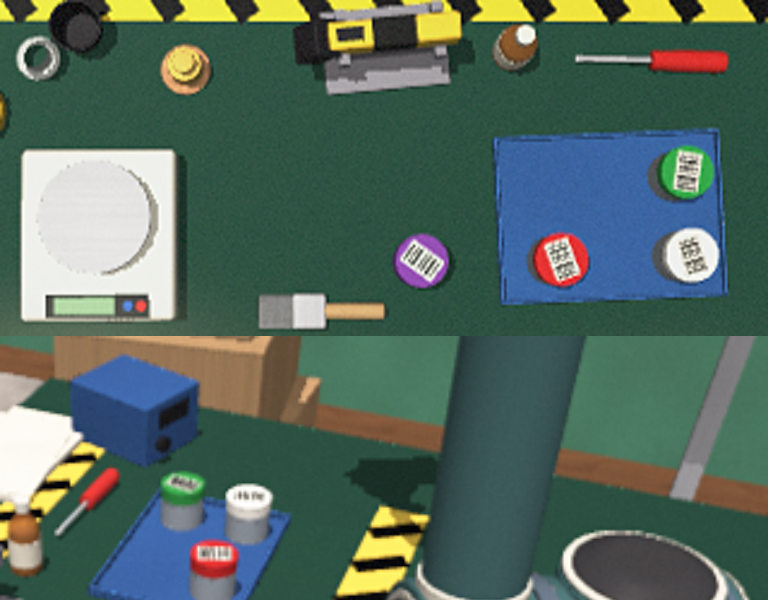

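All three jars stand upright in the tray: green at (687,172), white at (690,255) and red at (561,260). The pan is empty, the weight is on its pad and the scanner is stowed. Handing in.

```bash
python3 -c "
from station import bot
print(bot.close_job())"
```

```text
the job is handed in; nothing more can be done
None
```

I handed the job in at about 107 s of the 210 s: the white, green and red jars (no yellow on the bench) were scanned, weighed and set in the tray, with the scanner back in its cradle and the check weight on its pad; neither the scanner nor the hand-in reports a result, so the reads rest on pose geometry, checked by image only for white.

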